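# Carry on dealing erasers round three supply trays

## Robot

A 6-joint arm with a two-finger parallel gripper is mounted at the origin on a cart in front of the work surface, level with it; the furniture and walls round the work are solid. World frame = base frame: x ahead of the robot, y to its left, z up, the work surface at z = 0. Lengths are in m, angles in rad, forces in N, time in s.
With the tool pointing down it reaches from about 0.3 to 0.775 m from the base axis. Payload 14.6 kg.
Tool frame: the origin (TCP) lies on the centre line of the jaws, within the pads' length; the fingertips stand 11 mm ahead of it and the grasp point (between the pads) lies 8 mm behind it; z points along the fingers, y is the line along which they close (so a half turn about z gives the same grasp; the last joint's range is limited). The gripper opens to 94 mm and grips with 3 to 60 N. Pads are 16 mm wide; open, the fingers measure 119 mm over their backs; the gripper's body (75 mm by 177 mm) begins 78 mm behind the grasp point.
Start: joints at [1.198, 0.3, 1.521, -0, 1.321, -0.067], TCP at [0.166, 0.524, 0.216] pointing down, gripper open.
Joint ranges: [-3.03, 3.03], [-0.79, 2.21], [0.23, 2.52], [-1.04, 4.18], [0, 3.07], [-2.55, 2.55]. Speed limits (rad/s): [2.22, 2.22, 2.57, 3.14, 3.14, 3.14].

## Interface

Orientations are given as [roll, pitch, yaw] about the fixed x, y, z axes, in that order (R = Rz(yaw) Ry(pitch) Rx(roll)).
In Python, from plant import manip gives the robot as it stands. The module is installed in compiled form; this text tells all that it offers.
- The arm moves only by the tool arm_command, never from a script. Its argument "steps" is a list of rows, each a list of 5 numbers: the closure, from 0 (fully open) to 1 (shut), then the shift along the tool's x, y, z in cm, then the turn about the tool's z in rad. In form: [[grip, dx, dy, dz, spin], ...]. A call has exactly 5 rows; each row is the pose to reach, as a shift and turn from the pose commanded when the call began, along the tool's axes at that moment; what a row does not reach only later rows make up. A row lasts 1/12 s, in which the tool goes at most 41.7 mm and 7.16 degrees, less where a joint would pass 70% of its speed; a pose out of reach is approached as far as the arm can. A call with a gripper value outside its range is refused whole. The fingers move at their own pace and stop on an object; "squeeze" is the grip in N (left out, the last holds). Time passes only in rows, so rows that repeat a pose let the fingers close, or fill a call up. It gives the time, the measured TCP pose, the force, the opening and the grip force at its end, in the units of the state.
- manip.read_state(): the state, without advancing time (a new reading comes with each control period).
- manip.snapshot(name): name is "side" or "top" or "wrist"; returns the picture (384x512x3 uint8, blue, green, red); there is no depth.
- manip.camera_model(name): a dict with "fx", "fy", "cx", "cy" (pixels), "T" (4x4, takes a point from camera to world coordinates). Camera axes: x right, y down, z forward; pixel columns grow to the right and rows downward; lengths in m; the calibration is good to about 2 mm. A picture is of the moment at which its call begins: read the wrist's pose just before it. camera_model takes no time and is no camera call; for the wrist camera it gives the pose at the moment of the call.
- manip.hand_in(): hands the job in; it is judged then, once.
Trained networks look in the newest picture that a camera, given by its name, has taken for a name from the list of things; names that differ only in an ending like _2 or _b are one class to them, and where a whole thing is asked for, a point or a joint stands for the part that bears it (a point fixed in the world has none). Each returns a list of dicts, best first, with "score" (0 to 1); they miss things now and then, are a little off and sometimes report something else, mostly with a low value. They report only what shows in the picture. A call takes as long as a camera call.
- manip.find_in(name, camera): "point" ([x, y, z] in m, in world coordinates, good to about 4 mm: the middle of the surface that is visible of it).
- manip.trace(name, camera): "mask" (384x512 bool, what is visible of it).
- manip.tip_of(name, camera): "point" ([x, y, z] in m, in world coordinates, good to about 4 mm: a listed point, or the origin of a listed thing).
The state is a dict: "t": time; "joint_positions": joint angles; "qvel": joint speeds; "joint_efforts": joint torques, N m; "tool_pos": TCP position; "eef_rot": TCP orientation; "wrist_force": force on the tool from outside, world axes, zero at the start; "wrist_torque": the same for the moment, N m; "opening": opening from 0.0 (shut) to 1.0 (fully open); "grip_force": force on a finger pad.
Only numpy, scipy, OpenCV 4.12 (cv2) and the standard library are available. Lean on these libraries where they do the work, as an engineer would, in place of code of your own. Each camera call takes 0.05 s, during which the arm holds its last target. There are 200 camera calls.

## Task

Someone was dealing erasers one at a time round the three black trays, always going from left to right as you see them and then beginning again at the left, and stopped with one tray still empty. Carry on from the empty tray with the four erasers on the desk, one per tray in turn in that same order, until every tray holds two lying flat on its floor. Set each one down rather than dropping it, take out none that is already dealt, and leave the sharpener, tape roller and memory stick where they are.

Things in the scene. Friction and masses are not known exactly. Their poses are not given: they have to be found in the camera images.
- tray_a: a tray: shallow black open tray fixed to the desk, outside 140 (x, away from the robot) x 130 (y) x 18 mm high plus a 2.5 mm rounded rim, walls 4 mm, floor 4 mm thick; origin at the centre of its underside on the desk, +x to the far wall, +y to the left as the robot sees it. The three trays stand in a row from left (+y) to right, about 165 mm apart, in any order of names. Already holds one eraser (dealt_a) in its far half; the near half is free.
- tray_b: a tray like tray_a, anywhere in the row. Already holds one eraser (dealt_b) in its far half; the near half is free.
- tray_c: a tray like tray_a, anywhere in the row. Starts empty: the deal goes on here.
- dealt_a: already dealt eraser in a blue card sleeve, a block 20 (its x) x 44 (its y, the long axis) x 12 mm high, 15 to 31 g; origin at the centre of its underside (the block runs from y = -20 to +22 mm); lies in tray_a, about 20 to 38 mm beyond the tray's centre, long axis roughly away from the robot
- dealt_b: the same kind of eraser, already dealt; lies in tray_b in the same way
- eraser_1: one of the four identical erasers still to be dealt: eraser in a blue card sleeve, a block 20 (its x) x 44 (its y, the long axis) x 12 mm high, 15 to 31 g; origin at the centre of its underside (the block runs from y = -20 to +22 mm); lies flat, sleeve up, on the desk between the robot and the trays, long axis roughly away from the robot (up to 0.6 rad off)
- eraser_2: one of the four identical erasers still to be dealt: eraser in a blue card sleeve, a block 20 (its x) x 44 (its y, the long axis) x 12 mm high, 15 to 31 g; origin at the centre of its underside (the block runs from y = -20 to +22 mm); lies flat, sleeve up, on the desk between the robot and the trays, long axis roughly away from the robot (up to 0.6 rad off)
- eraser_3: one of the four identical erasers still to be dealt: eraser in a blue card sleeve, a block 20 (its x) x 44 (its y, the long axis) x 12 mm high, 15 to 31 g; origin at the centre of its underside (the block runs from y = -20 to +22 mm); lies flat, sleeve up, on the desk between the robot and the trays, long axis roughly away from the robot (up to 0.6 rad off)
- eraser_4: one of the four identical erasers still to be dealt: eraser in a blue card sleeve, a block 20 (its x) x 44 (its y, the long axis) x 12 mm high, 15 to 31 g; origin at the centre of its underside (the block runs from y = -20 to +22 mm); lies flat, sleeve up, on the desk between the robot and the trays, long axis roughly away from the robot (up to 0.6 rad off)
- metal_sharpener: the metal pencil sharpener, wedge-shaped, 16x26x13 mm; a bystander to the right of the trays; origin at the centre of its underside
- tape_roller: the white correction-tape roller, 33x81x15 mm; a bystander to the left of the trays; origin at the centre of its underside
- memory_stick: the black memory stick, 18x48x8 mm; a bystander to the right of the trays; origin at the centre of its underside

How it is judged:
By the outcome, as a careful person would: the job done as asked, in the order asked, and still so for the second after the job is handed in, with the robot touching nothing.
It also fails if it takes over 64 s, if anything falls off the work surface, if the arm or the gripper's body presses on something with over 40 N, if the wrist force passes 120 N, or if a joint passes its speed limit or range.

## Working session

There is one attempt and no reset: what is moved stays moved. The work goes in short steps, Python scripts to look and compute and a tool call to move; the robot and the scene stay as the last step left them, time stands still between calls to the robot, and variables do not carry over. Pictures are saved under pics/ and viewed, at most 10 in all, crops included, and the job is handed in when it is done.

Besides the shell and the picture viewer there is one more tool, called after ">>>" by a JSON object that holds its "fn" and its "kwargs". arm_command: Moves the arm, as the interface text tells. Its arguments: {"type":"object","properties":{"steps":{"type":"array","items":{"type":"array","items":{"type":"number"}}},"squeeze":{"type":"number"}},"required":["steps"]}

```bash
mkdir -p pics; python3 - <<'E'
from plant import manip
import cv2,numpy as np
for c in ["top","side"]:
    im=manip.snapshot(c); cv2.imwrite(f"pics/{c}0.png",im)
    for n in ["eraser_1","tray_a"]:
        for d in manip.tip_of(n,c): print(c,n,np.round(d["point"],3),round(d["score"],2))
s=manip.read_state(); print({k:np.round(v,3) for k,v in s.items()})
E
```

```text
top eraser_1 [ 0.463  0.071 -0.001] 0.67
top eraser_1 [ 0.457 -0.071 -0.005] 0.57
top eraser_1 [ 0.444 -0.18   0.003] 0.54
top eraser_1 [0.46  0.197 0.   ] 0.4
top tray_a [ 0.592 -0.166  0.003] 0.74
top tray_a [ 0.594  0.164 -0.002] 0.69
top tray_a [ 0.621  0.004 -0.001] 0.62
side eraser_1 [0.46  0.201 0.001] 0.59
side eraser_1 [ 0.458 -0.07  -0.   ] 0.57
side eraser_1 [ 0.464  0.072 -0.   ] 0.57
side eraser_1 [ 0.442 -0.18   0.001] 0.56
side eraser_1 [ 0.53  -0.324 -0.002] 0.19
side tray_a [ 0.619 -0.001  0.002] 0.96
side tray_a [ 0.592  0.164 -0.002] 0.87
side tray_a [ 0.597 -0.168 -0.   ] 0.58
{'t': np.float64(0.3), 'joint_positions': array([ 1.198,  0.3  ,  1.521, -0.   ,  1.321, -0.067]), 'qvel': array([-0.   , -0.001,  0.   , -0.001,  0.   , -0.002]), 'joint_efforts': array([ 1.0000e-03, -5.3116e+01, -3.5248e+01,  7.1000e-02,  2.3000e-02,
       -0.0000e+00]), 'tool_pos': array([0.166, 0.524, 0.216]), 'eef_rot': array([-3.141,  0.   ,  2.836]), 'wrist_force': array([ 0.246, -0.759, -1.178]), 'wrist_torque': array([-0.071, -0.072, -0.022]), 'grip_force': np.float64(0.0), 'opening': np.float64(1.002)}
```

View pics/top0.png

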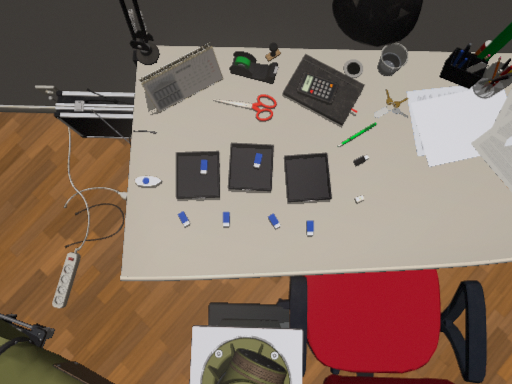

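The top view shows the trays in a row. The left tray (198,175) and middle tray (251,168) each hold one eraser, and the right tray (307,178) is empty. The loose erasers are at (184,219), (226,219), (274,221) and (310,228). The deal therefore runs R, L, M, R. Next I'll refine the poses.

```bash
cat > h.py <<'E'
from plant import manip
import cv2,numpy as np
def plane(c,uv,z,m=None):
    m=m or manip.camera_model(c); T=np.array(m["T"]); uv=np.atleast_2d(uv).astype(float)
    d=np.c_[(uv[:,0]-m["cx"])/m["fx"],(uv[:,1]-m["cy"])/m["fy"],np.ones(len(uv))]@T[:3,:3].T
    return T[:3,3]+d*((z-T[2,3])/d[:,2])[:,None]
def erasers(c,z=0.012):
    m=manip.camera_model(c); manip.snapshot(c); out=[]
    for d in manip.trace("eraser_1",c):
        v,u=np.nonzero(d["mask"])
        if len(u)<20: continue
        P=plane(c,np.c_[u,v],z,m)[:,:2]
        (cx,cy),(w,h),a=cv2.minAreaRect((P*1000).astype(np.float32))
        a=np.radians(a if w>h else a+90); a=(a+np.pi/2)%np.pi-np.pi/2
        e=np.linalg.eigh(np.cov(P.T))[1][:,1]; pc=np.arctan(e[1]/e[0])
        out.append((np.round([cx/1000,cy/1000,a,pc,w,h],3),np.round(P.mean(0),4),len(u),round(d["score"],2)))
    return out
E
python3 - <<'E'
from h import *
for c in ["top","side"]:
    for o in erasers(c): print(c,*o)
m=manip.camera_model("wrist"); s=manip.read_state()
y,p=s["eef_rot"][2],s["tool_pos"]
from scipy.spatial.transform import Rotation as R
Rt=R.from_euler("xyz",s["eef_rot"]).as_matrix(); T=np.array(m["T"])
print("cam in tool",np.round(Rt.T@(T[:3,3]-p),3),np.round(Rt.T@T[:3,:3],2),m["fx"],m["cx"],m["cy"])
for d in manip.tip_of("tray_a","side"): print(np.round(d["point"],3),d["score"])
for n in ["dealt_a"]:
    for d in manip.tip_of(n,"side"): print(n,np.round(d["point"],3),d["score"])
E
```

```text
top [ 0.462 -0.071  0.609  0.601 43.434 19.798] [ 0.4619 -0.0712] 98 0.67
top [ 0.462  0.197  0.513  0.581 36.463 15.817] [0.4625 0.1973] 62 0.56
top [ 4.4600e-01 -1.7600e-01  1.0000e-02  6.0000e-02  4.1369e+01  1.7717e+01] [ 0.4451 -0.1756] 94 0.5
side [ 0.458  0.063  1.39   0.738 43.906 41.77 ] [0.4581 0.0628] 129 0.58
side [ 0.458  0.19   0.678  1.009 57.505 33.98 ] [0.4578 0.1895] 91 0.56
side [ 0.456 -0.077  0.544  0.886 52.739 34.175] [ 0.4567 -0.0774] 158 0.52
side [ 0.44  -0.182  0.077  0.252 44.514 37.438] [ 0.4401 -0.1828] 205 0.46
side [6.20000e-01 3.00000e-03 1.53800e+00 1.31700e+00 1.62436e+02 1.49915e+02] [ 0.6174 -0.001 ] 1614 0.16
cam in tool [ 0.075  0.001 -0.168] [[-0.   -0.97 -0.26]
 [ 1.   -0.   -0.  ]
 [ 0.   -0.26  0.97]] 296.43011371048584 253.34468620279208 192.94987469127713
[ 0.596 -0.167 -0.   ] 0.67
[0.622 0.002 0.   ] 0.59
[0.597 0.164 0.002] 0.55
dealt_a [ 0.641 -0.012 -0.   ] 0.72
dealt_a [0.618 0.147 0.001] 0.43
```

View pics/side0.png

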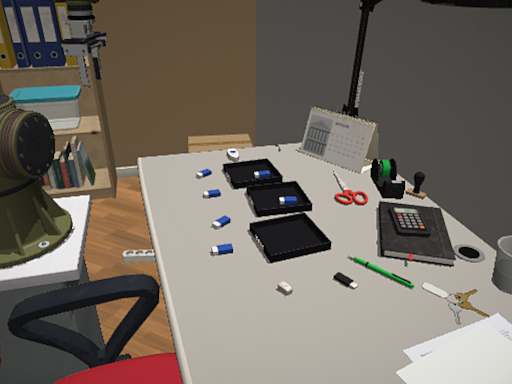

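>>> {"fn": "arm_command", "kwargs": {"steps": [[0.5, -2.67, -2.82, 0, 0], [0.5, -5.34, -5.64, 0, 0], [0.5, -8.0, -8.46, 0, 0], [0.5, -10.67, -11.28, 0, 0], [0.5, -13.33, -14.1, 0, 0]]}}

```text
t: 1.02
tool_pos: [0.2505, 0.3482, 0.2165]
eef_rot: [3.141, 0.0, 2.836]
wrist_force: [1.6, 0.4, -0.0]
opening: 0.683
grip_force: 0.0
```

>>> {"fn": "arm_command", "kwargs": {"steps": [[0.5, -2.67, -2.82, 0, 0], [0.5, -5.34, -5.64, 0, 0], [0.5, -8.0, -8.46, 0, 0], [0.5, -10.67, -11.28, 0, 0], [0.5, -13.33, -14.1, 0, 0]]}}

```text
t: 1.43
tool_pos: [0.3352, 0.1735, 0.2167]
eef_rot: [3.141, 0.001, 2.836]
wrist_force: [0.2, 1.2, -0.1]
opening: 0.497
grip_force: 0.0
```

>>> {"fn": "arm_command", "kwargs": {"steps": [[0.5, -2.67, -2.82, 0, -0.06], [0.5, -5.34, -5.64, 0, -0.12], [0.5, -8.0, -8.46, 0, -0.18], [0.5, -10.67, -11.28, 0, -0.24], [0.5, -13.33, -14.1, 0, -0.306]]}}

```text
t: 1.85
tool_pos: [0.42, -0.0013, 0.2167]
eef_rot: [-3.142, 0.001, -3.139]
wrist_force: [0.5, 0.2, -0.5]
opening: 0.499
grip_force: 0.0
```

```bash
python3 - <<'E'
from h import *
for o in erasers("wrist"): print(*o)
im=manip.snapshot("wrist"); cv2.imwrite("pics/w1.png",im)
# blue sleeve + white end via mask of network; also list tips
for n in ["eraser_1","tray_a"]:
    for d in manip.tip_of(n,"wrist"): print(n,np.round(d["point"],3),round(d["score"],2))
E
```

```text
[ 0.457 -0.069  0.601  0.583 44.381 22.853] [ 0.4567 -0.0686] 545 0.9
[ 4.4000e-01 -1.7200e-01  2.0000e-03 -2.0000e-02  4.4134e+01  2.5571e+01] [ 0.4398 -0.1726] 632 0.79
[4.5900e-01 7.3000e-02 4.4000e-02 3.6000e-02 4.5508e+01 2.1048e+01] [0.4588 0.0725] 525 0.61
[ 0.456  0.197  0.557  0.577 48.546 22.057] [0.4562 0.1969] 578 0.61
[ 6.21000e-01  5.00000e-03 -1.90000e-02  7.60000e-02  1.31942e+02
  1.54462e+02] [0.6146 0.0034] 5089 0.6
eraser_1 [ 0.445 -0.176  0.001] 0.79
eraser_1 [0.458 0.071 0.003] 0.74
eraser_1 [ 0.453  0.195 -0.001] 0.65
eraser_1 [ 0.456 -0.067  0.001] 0.62
tray_a [ 0.622  0.008 -0.006] 0.6
tray_a [ 0.456 -0.073  0.002] 0.27
```

View pics/w1.png

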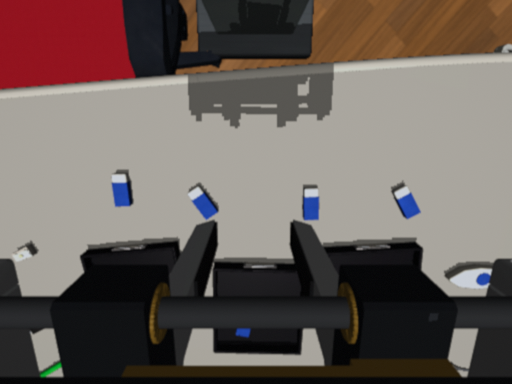

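The wrist view shows the erasers at (121,190), (203,203), (311,204) and (407,201), and the poses agree with the network. I'll pick the rightmost one first.

>>> {"fn": "arm_command", "kwargs": {"steps": [[0.5, -0.44, -3.46, 2, 0], [0.5, -0.88, -6.9, 4, 0], [0.5, -1.3, -10.4, 6, 0], [0.5, -1.75, -13.8, 8, 0], [0.5, -2.2, -17.3, 10, 0]], "squeeze": 12}}

```text
t: 2.52
tool_pos: [0.4418, -0.1723, 0.1159]
eef_rot: [-3.141, 0.001, -3.14]
wrist_force: [1.1, 0.1, 0.4]
opening: 0.501
grip_force: 0.0
```

>>> {"fn": "arm_command", "kwargs": {"steps": [[0.5, 0, 0, 3, 0], [0.5, 0, 0, 6, 0], [0.5, 0, 0, 8.5, 0], [0.5, 0, 0, 10.3, 0], [0.5, 0, 0, 10.3, 0]]}}

```text
t: 2.93
tool_pos: [0.4419, -0.171, 0.0123]
eef_rot: [3.142, -0.0, -3.14]
wrist_force: [0.6, 0.1, 0.1]
opening: 0.497
grip_force: 0.0
```

>>> {"fn": "arm_command", "kwargs": {"steps": [[0.95, 0, 0, 0, 0], [0.95, 0, 0, 0, 0], [0.95, 0, 0, 0, 0], [0.95, 0, 0, 0, 0], [0.95, 0, 0, 0, 0]]}}

```text
t: 3.35
tool_pos: [0.4418, -0.172, 0.0138]
eef_rot: [-3.141, 0.0, -3.141]
wrist_force: [0.2, 0.9, 1.8]
opening: 0.201
grip_force: 12.0
```

>>> {"fn": "arm_command", "kwargs": {"steps": [[0.95, 0, 0, -2, 0], [0.95, 0, 0, -4, 0], [0.95, 0, 0, -6, 0], [0.95, 0, 0, -6, 0], [0.95, 0, 0, -6, 0]]}}

```text
t: 3.77
tool_pos: [0.4419, -0.1724, 0.074]
eef_rot: [-3.141, 0.002, -3.141]
wrist_force: [0.5, -0.7, 0.1]
opening: 0.201
grip_force: 12.0
```

>>> {"fn": "arm_command", "kwargs": {"steps": [[0.95, -3.7, 0.1, 0, 0], [0.95, -7.4, 0.2, 0, 0], [0.95, -11, 0.3, 0, 0], [0.95, -14.7, 0.4, 0, 0], [0.95, -18.2, 0.5, 0, 0]]}}

```text
t: 4.18
tool_pos: [0.6248, -0.1667, 0.0716]
eef_rot: [3.141, -0.002, -3.141]
wrist_force: [-0.8, 0.2, -0.1]
opening: 0.198
grip_force: 12.0
```

>>> {"fn": "arm_command", "kwargs": {"steps": [[0.95, 0, 0, 0, 0], [0.95, 0, 0, 2, 0], [0.95, 0, 0, 4, 0], [0.95, 0, 0, 5, 0], [0.95, 0, 0, 5.3, 0]]}}

```text
t: 4.6
tool_pos: [0.622, -0.1668, 0.0177]
eef_rot: [3.14, -0.004, -3.142]
wrist_force: [-0.4, -0.5, -0.5]
opening: 0.199
grip_force: 12.0
```

>>> {"fn": "arm_command", "kwargs": {"steps": [[0.95, 0, 0, 0.2, 0], [0.95, 0, 0, 0.3, 0], [0.95, 0, 0, 0.3, 0], [0.95, 0, 0, 0.3, 0], [0.95, 0, 0, 0.3, 0]]}}

```text
t: 5.02
tool_pos: [0.6239, -0.1674, 0.0181]
eef_rot: [-3.141, 0.001, -3.141]
wrist_force: [-0.4, 0.4, -0.4]
opening: 0.2
grip_force: 12.0
```

>>> {"fn": "arm_command", "kwargs": {"steps": [[0.95, 0, 0, 0.05, 0], [0.5, 0, 0, 0.05, 0], [0.5, 0, 0, 0.05, 0], [0.5, 0, 0, 0.05, 0], [0.5, 0, 0, 0.05, 0]]}}

```text
t: 5.43
tool_pos: [0.6236, -0.1672, 0.0169]
eef_rot: [3.142, -0.0, -3.141]
wrist_force: [-0.3, -0.8, 0.4]
opening: 0.449
grip_force: 0.0
```

>>> {"fn": "arm_command", "kwargs": {"steps": [[0.5, 0, 0, -3, 0], [0.5, 0, 0, -6, 0], [0.5, 0, 0, -9.5, 0], [0.5, 0, 0, -13, 0], [0.5, 0, 0, -13, 0]]}}

```text
t: 5.85
tool_pos: [0.626, -0.168, 0.1547]
eef_rot: [-3.138, 0.01, -3.141]
wrist_force: [0.7, 0.3, 1.2]
opening: 0.502
grip_force: 0.0
```

```bash
python3 - <<'E'
from h import *
im=manip.snapshot("top"); cv2.imwrite("pics/t2.png",cv2.resize(im[130:250,150:350],None,fx=3,fy=3))
print(manip.read_state()["tool_pos"])
for n in ["eraser_1"]:
    for d in manip.tip_of(n,"top"): print(n,np.round(d["point"],3),round(d["score"],2))
E
```

```text
[ 0.62504144 -0.1676799   0.1510086 ]
eraser_1 [ 0.462  0.074 -0.001] 0.64
eraser_1 [0.461 0.197 0.001] 0.46
eraser_1 [0.619 0.143 0.   ] 0.18
```

View pics/t2.png

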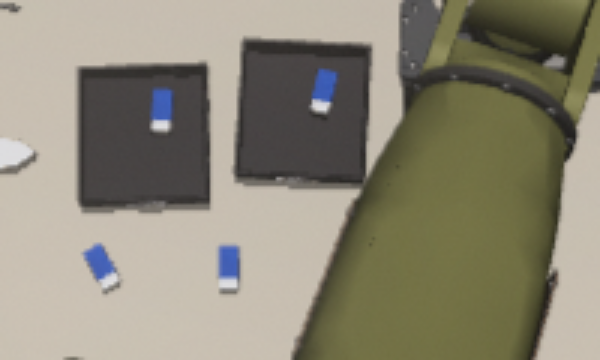

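>>> {"fn": "arm_command", "kwargs": {"steps": [[0.5, 1.68, 3.64, 0, 0], [0.5, 3.36, 7.28, 0, 0], [0.5, 5.04, 10.92, 0, 0], [0.5, 6.72, 14.56, 0, 0], [0.5, 8.4, 18.2, 0, 0]]}}

```text
t: 6.37
tool_pos: [0.5377, 0.0162, 0.1453]
eef_rot: [3.141, -0.003, 3.141]
wrist_force: [1.0, 0.9, 0.1]
opening: 0.501
grip_force: 0.0
```

>>> {"fn": "arm_command", "kwargs": {"steps": [[0.5, 1.68, 3.64, 0, -0.114], [0.5, 3.36, 7.28, 0, -0.228], [0.5, 5.04, 10.92, 0, -0.342], [0.5, 6.72, 14.56, 0, -0.456], [0.5, 8.4, 18.2, 0, -0.57]]}}

```text
t: 6.78
tool_pos: [0.4537, 0.198, 0.1455]
eef_rot: [3.141, -0.002, -2.566]
wrist_force: [0.5, 1.4, -0.1]
opening: 0.5
grip_force: 0.0
```

>>> {"fn": "arm_command", "kwargs": {"steps": [[0.5, 0, 0, 0, 0], [0.5, 0, 0, 2, 0], [0.5, 0, 0, 4, 0], [0.5, 0, 0, 6, 0], [0.5, 0, 0, 6, 0]]}}

```text
t: 7.2
tool_pos: [0.4532, 0.1958, 0.0825]
eef_rot: [3.14, -0.007, -2.572]
wrist_force: [-0.2, -0.5, -0.9]
opening: 0.5
grip_force: 0.0
```

```bash
python3 - <<'E'
from h import *
print(manip.read_state()["tool_pos"],manip.read_state()["eef_rot"])
for o in erasers("wrist"): print(*o)
for o in erasers("top",.016): print("top",*o)
for n in ["eraser_1"]:
    for d in manip.tip_of(n,"side"): print(n,np.round(d["point"],3),round(d["score"],2))
E
```

```text
[0.45322951 0.19578345 0.08252985] [ 3.13985742 -0.00731344 -2.57172952]
[4.5900e-01 7.5000e-02 4.9000e-02 1.1000e-02 4.5743e+01 2.3007e+01] [0.459  0.0752] 1609 0.9
[ 0.456  0.199  0.53   0.535 46.249 20.084] [0.4564 0.1984] 1187 0.64
top [ 0.461 -0.071  0.609  0.593 40.908 18.087] [ 0.4606 -0.0715] 83 0.67
top [ 4.6200e-01  7.0000e-02  3.8000e-02 -4.0000e-03  4.1681e+01  1.7804e+01] [0.4632 0.0705] 99 0.6
eraser_1 [ 0.457 -0.074  0.   ] 0.68
eraser_1 [ 0.44  -0.175  0.002] 0.62
eraser_1 [0.465 0.071 0.003] 0.52
eraser_1 [ 0.457  0.199 -0.001] 0.5
```

>>> {"fn": "arm_command", "kwargs": {"steps": [[0.5, -0.4, 0, 2, 0], [0.5, -0.4, 0, 4, 0], [0.5, -0.4, 0, 6, 0], [0.5, -0.4, 0, 7, 0], [0.5, -0.4, 0, 7, 0]]}}

```text
t: 7.87
tool_pos: [0.4583, 0.1986, 0.0158]
eef_rot: [3.141, -0.002, -2.572]
wrist_force: [-0.6, -0.5, -0.8]
opening: 0.504
grip_force: 0.0
```

```bash
python3 - <<'E'
from h import *
for i in range(2): manip.snapshot("side")
print(manip.read_state()["tool_pos"])
for d in manip.tip_of("eraser_1","side"): print(np.round(d["point"],3),round(d["score"],2))
E
```

```text
[0.45934578 0.19897948 0.01781557]
[ 0.46   0.202 -0.   ] 0.56
[ 0.461  0.07  -0.001] 0.54
[ 0.46  -0.071  0.002] 0.52
[ 0.623 -0.166  0.003] 0.48
```

>>> {"fn": "arm_command", "kwargs": {"steps": [[0.5, 0.1, 0, 0.35, 0], [0.95, 0.1, 0, 0.35, 0], [0.95, 0.1, 0, 0.35, 0], [0.95, 0.1, 0, 0.35, 0], [0.95, 0.1, 0, 0.35, 0]]}}

```text
t: 8.43
tool_pos: [0.4582, 0.1984, 0.0137]
eef_rot: [-3.141, 0.0, -2.571]
wrist_force: [-0.1, 0.7, 0.2]
opening: 0.252
grip_force: 0.0
```

>>> {"fn": "arm_command", "kwargs": {"steps": [[0.95, 0.1, 0, 0, 0], [0.95, 0, 0, -1.5, 0], [0.95, 0, 0, -3.5, 0], [0.95, 0, 0, -6, 0], [0.95, 0, 0, -6, 0]]}}

```text
t: 8.85
tool_pos: [0.4598, 0.1989, 0.0774]
eef_rot: [-3.14, 0.006, -2.571]
wrist_force: [0.8, -0.9, 0.0]
opening: 0.201
grip_force: 11.9
```

>>> {"fn": "arm_command", "kwargs": {"steps": [[0.95, -1.48, -1.58, 0, 0.114], [0.95, -2.96, -3.16, 0, 0.228], [0.95, -4.45, -4.73, 0, 0.342], [0.95, -5.93, -6.31, 0, 0.456], [0.95, -7.4, -7.9, 0, 0.57]]}}

```text
t: 9.27
tool_pos: [0.5638, 0.1714, 0.073]
eef_rot: [-3.142, -0.0, 3.136]
wrist_force: [-0.3, 0.6, 0.8]
opening: 0.199
grip_force: 11.9
```

>>> {"fn": "arm_command", "kwargs": {"steps": [[0.95, 0, 0, 0, 0], [0.95, 0, 0, 1.5, 0], [0.95, 0, 0, 3.2, 0], [0.95, 0, 0, 4.5, 0], [0.95, 0, 0, 5, 0]]}}

```text
t: 9.68
tool_pos: [0.5616, 0.1717, 0.0211]
eef_rot: [-3.141, -0.003, -3.14]
wrist_force: [-0.0, -0.6, -1.0]
opening: 0.197
grip_force: 11.9
```

>>> {"fn": "arm_command", "kwargs": {"steps": [[0.95, 0, 0, 0.2, 0], [0.95, 0, 0, 0.3, 0], [0.95, 0, 0, 0.4, 0], [0.95, 0, 0, 0.5, 0], [0.95, 0, 0, 0.5, 0]]}}

```text
t: 10.1
tool_pos: [0.5632, 0.1718, 0.0188]
eef_rot: [3.141, 0.001, -3.141]
wrist_force: [-0.7, -0.2, 0.0]
opening: 0.201
grip_force: 11.9
```

>>> {"fn": "arm_command", "kwargs": {"steps": [[0.95, 0, 0, 0.05, 0], [0.95, 0, 0, 0.1, 0], [0.95, 0, 0, 0.1, 0], [0.95, 0, 0, 0.1, 0], [0.95, 0, 0, 0.1, 0]]}}

```text
t: 10.52
tool_pos: [0.5631, 0.1718, 0.0177]
eef_rot: [3.142, 0.0, -3.141]
wrist_force: [-0.3, -0.2, 3.6]
opening: 0.199
grip_force: 11.9
```

>>> {"fn": "arm_command", "kwargs": {"steps": [[0.5, 0, 0, 0, 0], [0.5, 0, 0, 0, 0], [0.5, 0, 0, 0, 0], [0.5, 0, 0, 0, 0], [0.5, 0, 0, 0, 0]]}}

```text
t: 10.93
tool_pos: [0.563, 0.1718, 0.0174]
eef_rot: [-3.142, -0.0, -3.141]
wrist_force: [-0.1, -0.0, -0.3]
opening: 0.489
grip_force: 0.0
```

>>> {"fn": "arm_command", "kwargs": {"steps": [[0.5, 0, 0, -2.5, 0], [0.5, 0, 0, -6, 0], [0.5, 0, 0, -9, 0], [0.5, 0, 0, -9, 0], [0.5, 0, 0, -9, 0]]}}

```text
t: 11.35
tool_pos: [0.5637, 0.172, 0.1089]
eef_rot: [3.141, 0.003, -3.141]
wrist_force: [-0.3, -0.1, -0.3]
opening: 0.503
grip_force: 0.0
```

```bash
python3 - <<'E'
from h import *
im=manip.snapshot("side"); cv2.imwrite("pics/s3.png",cv2.resize(im[130:290,170:370],None,fx=3,fy=3))
print(manip.read_state()["tool_pos"])
for d in manip.tip_of("eraser_1","side"): print(np.round(d["point"],3),round(d["score"],2))
E
```

```text
[0.56289108 0.17175368 0.10729697]
[ 0.622 -0.168  0.005] 0.63
[0.567 0.174 0.005] 0.61
[ 0.462  0.073 -0.001] 0.51
[ 0.458 -0.074  0.002] 0.45
```

View pics/s3.png

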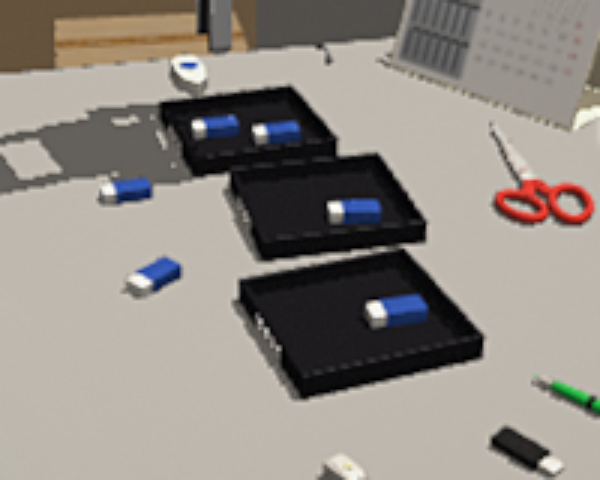

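The crop shows two erasers flat in the left tray at (215,127) and (277,131), and one flat in the right tray at (397,310). Next is eraser 3, into the middle tray.

>>> {"fn": "arm_command", "kwargs": {"steps": [[0.5, 2.6, -2.45, 0, 0], [0.5, 5.2, -4.9, 0, 0], [0.5, 7.8, -7.35, 0, -0.03], [0.5, 10.4, -9.8, 0, -0.03], [0.5, 10.4, -9.8, 0, -0.03]]}}

```text
t: 11.87
tool_pos: [0.4546, 0.0711, 0.1056]
eef_rot: [-3.141, -0.005, -3.113]
wrist_force: [-1.6, 0.3, 0.4]
opening: 0.502
grip_force: 0.0
```

>>> {"fn": "arm_command", "kwargs": {"steps": [[0.5, 0, 0, 3, 0], [0.5, 0, 0, 6, 0], [0.5, 0, 0, 8.3, 0], [0.5, 0, 0, 9.3, 0], [0.5, 0, 0, 9.3, 0]]}}

```text
t: 12.28
tool_pos: [0.458, 0.0738, 0.0125]
eef_rot: [-3.141, -0.004, -3.111]
wrist_force: [0.7, -0.3, -0.0]
opening: 0.505
grip_force: 0.0
```

>>> {"fn": "arm_command", "kwargs": {"steps": [[0.95, 0, 0, 0, 0], [0.95, 0, 0, 0, 0], [0.95, 0, 0, 0, 0], [0.95, 0, 0, 0, 0], [0.95, 0, 0, 0, 0]]}}

```text
t: 12.7
tool_pos: [0.4592, 0.0738, 0.0147]
eef_rot: [-3.142, 0.0, -3.111]
wrist_force: [0.1, 0.6, 0.6]
opening: 0.199
grip_force: 12.0
```

>>> {"fn": "arm_command", "kwargs": {"steps": [[0.95, 0, 0, 0, 0], [0.95, 0, 0, 0, 0], [0.95, 0, 0, -2, 0], [0.95, 0, 0, -4, 0], [0.95, 0, 0, -6, 0]]}}

```text
t: 13.12
tool_pos: [0.4587, 0.0737, 0.0751]
eef_rot: [-3.142, -0.001, -3.111]
wrist_force: [0.4, -0.2, -0.1]
opening: 0.199
grip_force: 12.0
```

>>> {"fn": "arm_command", "kwargs": {"steps": [[0.95, -2.5, -1.25, 0, 0], [0.95, -5, -2.5, 0, 0], [0.95, -7.5, -3.75, 0, 0], [0.95, -10, -5, 0, 0], [0.95, -12.5, -6.3, 0, 0]]}}

```text
t: 13.53
tool_pos: [0.5869, 0.0139, 0.0744]
eef_rot: [-3.142, -0.0, -3.111]
wrist_force: [0.5, 1.1, -0.6]
opening: 0.196
grip_force: 12.0
```

>>> {"fn": "arm_command", "kwargs": {"steps": [[0.95, 0, 0, 0, 0], [0.95, 0, 0, 2, 0], [0.95, 0, 0, 4, 0], [0.95, 0, 0, 5, 0], [0.95, 0, 0, 5.3, 0]]}}

```text
t: 13.95
tool_pos: [0.5847, 0.0147, 0.0197]
eef_rot: [3.141, -0.003, -3.111]
wrist_force: [-0.2, 0.3, -1.4]
opening: 0.202
grip_force: 12.0
```

>>> {"fn": "arm_command", "kwargs": {"steps": [[0.95, 0, 0, 0.1, 0], [0.95, 0, 0, 0.2, 0], [0.95, 0, 0, 0.3, 0], [0.95, 0, 0, 0.3, 0], [0.95, 0, 0, 0.3, 0]]}}

```text
t: 14.37
tool_pos: [0.5861, 0.0146, 0.019]
eef_rot: [-3.142, 0.001, -3.111]
wrist_force: [-0.2, -0.4, 0.9]
opening: 0.2
grip_force: 12.0
```

>>> {"fn": "arm_command", "kwargs": {"steps": [[0.95, 0, 0, 0.05, 0], [0.95, 0, 0, 0.05, 0], [0.95, 0, 0, 0.05, 0], [0.95, 0, 0, 0.05, 0], [0.95, 0, 0, 0.05, 0]]}}

```text
t: 14.78
tool_pos: [0.5861, 0.0146, 0.0187]
eef_rot: [-3.142, 0.001, -3.111]
wrist_force: [-1.7, 0.6, 4.8]
opening: 0.199
grip_force: 12.0
```

>>> {"fn": "arm_command", "kwargs": {"steps": [[0.5, 0, 0, 0, 0], [0.5, 0, 0, 0, 0], [0.5, 0, 0, 0, 0], [0.5, 0, 0, 0, 0], [0.5, 0, 0, 0, 0]]}}

```text
t: 15.2
tool_pos: [0.5858, 0.0146, 0.0179]
eef_rot: [-3.142, -0.0, -3.111]
wrist_force: [-0.7, -0.6, 0.1]
opening: 0.488
grip_force: 0.0
```

>>> {"fn": "arm_command", "kwargs": {"steps": [[0.5, 0, 0, -2.5, 0], [0.5, 0, 0, -6, 0], [0.5, 0, 0, -9, 0], [0.5, 0, 0, -9, 0], [0.5, 0, 0, -9, 0]]}}

```text
t: 15.62
tool_pos: [0.5866, 0.0145, 0.1094]
eef_rot: [-3.141, 0.003, -3.111]
wrist_force: [-1.1, 0.0, -0.8]
opening: 0.503
grip_force: 0.0
```

>>> {"fn": "arm_command", "kwargs": {"steps": [[0.5, 2.6, -1.62, 0, -0.113], [0.5, 5.2, -3.24, 0, -0.226], [0.5, 7.8, -4.86, 0, -0.339], [0.5, 10.4, -6.48, 0, -0.452], [0.5, 12.95, -8.1, 0, -0.565]]}}

```text
t: 16.03
tool_pos: [0.4568, -0.0707, 0.1065]
eef_rot: [3.14, -0.002, -2.541]
wrist_force: [0.4, -0.2, -0.7]
opening: 0.499
grip_force: 0.0
```

>>> {"fn": "arm_command", "kwargs": {"steps": [[0.5, 0, 0, 1, 0], [0.5, 0, 0, 2, 0], [0.5, 0, 0, 3, 0], [0.5, 0, 0, 3, 0], [0.5, 0, 0, 3, 0]]}}

```text
t: 16.45
tool_pos: [0.4589, -0.0698, 0.0769]
eef_rot: [3.14, -0.001, -2.547]
wrist_force: [0.1, 0.2, 0.7]
opening: 0.503
grip_force: 0.0
```

```bash
python3 - <<'E'
from h import *
for o in erasers("wrist"): print(*o)
print(manip.read_state()["tool_pos"],manip.read_state()["eef_rot"])
E
```

```text
[ 0.458 -0.071  0.583  0.587 44.951 19.707] [ 0.4576 -0.071 ] 1239 0.86
[ 0.612 -0.171 -0.213 -0.227 12.743 34.819] [ 0.6108 -0.1704] 440 0.73
[ 5.8100e-01  1.5000e-02 -3.6000e-02 -1.8600e-01  2.4186e+01  3.7523e+01] [0.5784 0.0129] 645 0.67
[ 0.45927303 -0.06994825  0.07781437] [ 3.14137022e+00 -1.74224451e-04 -2.54618684e+00]
```

Aligned. Descending to pick.

>>> {"fn": "arm_command", "kwargs": {"steps": [[0.5, 0, 0, 2, 0], [0.5, 0, 0, 4, 0], [0.5, 0, 0, 6, 0], [0.5, 0, 0, 6.4, 0], [0.5, 0, 0, 6.4, 0]]}}

```text
t: 16.97
tool_pos: [0.4586, -0.0701, 0.0134]
eef_rot: [3.14, -0.001, -2.546]
wrist_force: [-1.1, -0.0, 0.4]
opening: 0.502
grip_force: 0.0
```

>>> {"fn": "arm_command", "kwargs": {"steps": [[0.95, 0, 0, 0, 0], [0.95, 0, 0, 0, 0], [0.95, 0, 0, 0, 0], [0.95, 0, 0, 0, 0], [0.95, 0, 0, 0, 0]]}}

```text
t: 17.38
tool_pos: [0.4592, -0.0704, 0.0145]
eef_rot: [-3.141, 0.001, -2.546]
wrist_force: [-0.1, 1.1, 5.4]
opening: 0.2
grip_force: 12.0
```

>>> {"fn": "arm_command", "kwargs": {"steps": [[0.95, 0, 0, 0, 0], [0.95, 0, 0, 0, 0], [0.95, 0, 0, -2, 0], [0.95, 0, 0, -4, 0], [0.95, 0, 0, -6, 0]]}}

```text
t: 17.8
tool_pos: [0.4586, -0.0703, 0.0747]
eef_rot: [3.141, -0.0, -2.546]
wrist_force: [-0.2, -0.1, 0.1]
opening: 0.199
grip_force: 12.0
```

>>> {"fn": "arm_command", "kwargs": {"steps": [[0.95, -0.62, -2.78, 0, 0.119], [0.95, -1.25, -5.57, 0, 0.238], [0.95, -1.87, -8.35, 0, 0.357], [0.95, -2.5, -11.1, 0, 0.476], [0.95, -3.1, -13.9, 0, 0.595]]}}

```text
t: 18.22
tool_pos: [0.5633, -0.169, 0.074]
eef_rot: [-3.142, 0.0, 3.136]
wrist_force: [-0.7, -0.1, -0.1]
opening: 0.202
grip_force: 12.0
```

>>> {"fn": "arm_command", "kwargs": {"steps": [[0.95, 0, 0, 0, 0], [0.95, 0, 0, 2, 0], [0.95, 0, 0, 4, 0], [0.95, 0, 0, 5, 0], [0.95, 0, 0, 5.3, 0]]}}

```text
t: 18.63
tool_pos: [0.5614, -0.1675, 0.0192]
eef_rot: [3.141, -0.003, -3.141]
wrist_force: [0.2, -0.2, -1.4]
opening: 0.202
grip_force: 12.0
```

>>> {"fn": "arm_command", "kwargs": {"steps": [[0.95, 0, 0, 0.1, 0], [0.95, 0, 0, 0.2, 0], [0.95, 0, 0, 0.3, 0], [0.95, 0, 0, 0.35, 0], [0.95, 0, 0, 0.35, 0]]}}

```text
t: 19.05
tool_pos: [0.563, -0.1681, 0.0186]
eef_rot: [-3.141, 0.001, -3.141]
wrist_force: [-1.5, 0.6, 4.7]
opening: 0.197
grip_force: 12.0
```

Contact. Release, retreat, and check.

>>> {"fn": "arm_command", "kwargs": {"steps": [[0.5, 0, 0, 0, 0], [0.5, 0, 0, 0, 0], [0.5, 0, 0, 0, 0], [0.5, 0, 0, 0, 0], [0.5, 0, 0, 0, 0]]}}

```text
t: 19.47
tool_pos: [0.5625, -0.1681, 0.0174]
eef_rot: [3.142, -0.0, -3.141]
wrist_force: [-0.4, -0.2, -0.3]
opening: 0.492
grip_force: 0.0
```

>>> {"fn": "arm_command", "kwargs": {"steps": [[0.5, 0, 0, -2.5, 0], [0.5, 0, 0, -6, 0], [0.5, 0, 0, -10, 0], [0.5, 0, 0, -13, 0], [0.5, 0, 0, -16, 0]]}}

```text
t: 19.88
tool_pos: [0.5624, -0.168, 0.1795]
eef_rot: [-3.141, 0.001, -3.141]
wrist_force: [0.3, -0.5, -0.7]
opening: 0.499
grip_force: 0.0
```

>>> {"fn": "arm_command", "kwargs": {"steps": [[0.5, 3, 0, 0, 0], [0.5, 6, 0, 0, 0], [0.5, 9, 0, 0, 0], [0.5, 12, 0, 0, 0], [0.5, 12, 0, 0, 0]]}}

```text
t: 20.3
tool_pos: [0.4389, -0.1678, 0.1774]
eef_rot: [3.141, -0.001, 3.141]
wrist_force: [-0.3, 0.9, -0.4]
opening: 0.505
grip_force: 0.0
```

```bash
python3 - <<'E'
from h import *
im=manip.snapshot("side"); cv2.imwrite("pics/s4.png",cv2.resize(im[130:310,170:390],None,fx=3,fy=3))
for d in manip.tip_of("eraser_1","side"): print(np.round(d["point"],3),round(d["score"],2))
E
```

```text
[0.589 0.016 0.005] 0.68
[ 0.56  -0.17   0.008] 0.62
[ 0.622 -0.17   0.004] 0.47
[0.568 0.175 0.003] 0.47
```

View pics/s4.png

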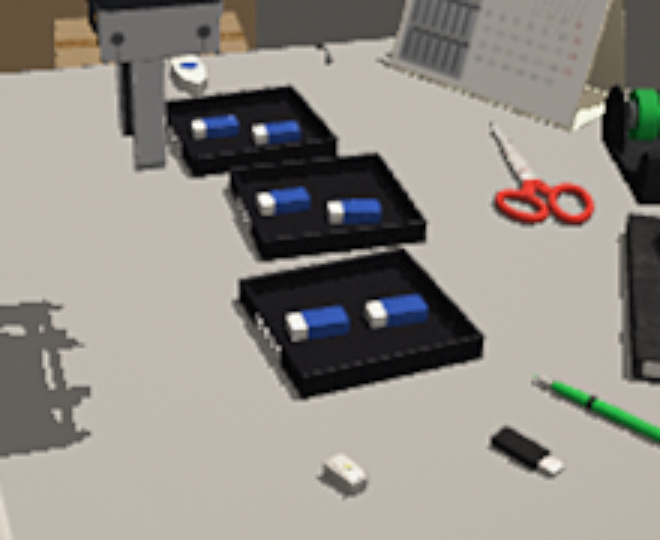

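The crop shows each tray with two erasers lying flat: left (215,127) and (277,131), middle (284,201) and (355,211), right (317,322) and (397,310). The sharpener, tape roller and memory stick haven't moved.

```bash
python3 -c "
from plant import manip; print(manip.hand_in())"
```

```text
the job is handed in; nothing more can be done
None
```

The job is handed in: I dealt the four erasers right, left, middle, right, and the last picture showed two lying flat in every tray, with the sharpener, tape roller and memory stick where they were.

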